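Clear the microscope bench and load the steriliser tote

TASK

Clear up after the microscopy session: lay both steel instruments (forceps and needle holder) on the bottom of the blue tote, stand the amber specimen jar gently in the yellow tray, and stand the microscope objective gently in the green tray, both upright as they are now. Once both instruments are in the tote, stack the aluminium insert tray on top of it, centred and square, turned so that its red end is over the tote's plain blue end: then its feet stand on the tote's ledges, while the other way round it drops inside. Leave the little red oil bottle standing in its place, and let go of everything.

Things in the scene. Friction and masses are not known exactly. Their poses are not given: they have to be found in the camera images.
- tote: open blue tote with one RED end, fixed; 188 x 160 x 55 mm high, walls 6, floor 5. Origin: centre of underside; x along its length to the red end, z up. Four grey ledges, tops level with the rim, 8 thick, 26 long in x, stick in from the long walls to |y| = 54 at x = +66 and x = -26; from x = -13 to 53 the opening is full width (|y| = 74)
- specimen_tray: square yellow plastic tray, yellow floor, fixed to the bench; outside 78 x 78 and 18 mm high on a 94 x 94 x 4 foot plate, inside 68 x 68, floor 5 above the bench. Origin: centre of its underside, z up, x and y along its sides
- lens_tray: square green plastic tray, black rubber floor, fixed to the bench; same sizes and origin as the yellow tray: outside 78 x 78 and 18 mm high on a 94 x 94 x 4 foot plate, inside 68 x 68, floor 5 above the bench
- insert_tray: loose open aluminium tray with one RED end, 164 x 100 x 40 mm high, walls 4, 0.18 to 0.35 kg. Origin: centre of underside, at mid-weight; x along its length to the red end, z up. Black handle bar across the middle: 12 wide in x, 100 along y, z = 34 to 52, free 40 each side: pinch it across x. Four grey feet, 12 high, bottoms level with the underside, out to |y| = 68 at x = -66 and x = +26, 26 long
- tray_red_end (a point): middle of the insert tray's red end wall at its rim: x = +80, z = 40 in its frame. With the tray's x pointing against the tote's x (half a turn) and origin over origin, its feet stand on the tote's ledges, its underside 55 mm above the tote's; with x the same way it drops inside (nests)
- forceps: loose straight steel forceps (tweezers), lying flat, 116 long, 12 wide, 10 mm high, 40 g. Origin: centre of the underside, x along the length towards the tips, z up; grip across y at the origin
- needle_holder: loose steel needle holder with two brass finger rings at one end and a brass jaw at the other, lying flat, about 124 long, 10 mm high, 50 g. Origin: underside of the shank, near the middle; x towards the jaw, z up. The shank is 12 wide from x = -34 to +42 (grip across y at the origin); the rings, centred at x = -46, y = +-15, make that end 60 wide
- specimen_jar: loose amber glass jar with white lid, 40 diameter, 55 mm high, standing upright, about 80 g. Origin: centre of its underside, z up
- objective: loose steel microscope objective with black and brass bands, standing upright on its wide end, 34 diameter up to z = 28, narrowing to 22 at z = 34 to 40, 45 mm high in all, 120 g. Origin: centre of its underside, z up
- oil_bottle: bystander to leave alone: little red bottle with black cap, 26 diameter, 50 mm high, standing between the yellow and green trays. Origin: centre of its underside

How it is judged:
By the outcome, as a careful person would: the job done as asked, in the order asked, and still so for the second after the job is handed in, with the robot touching nothing.
It also fails if it takes over 118 s, if anything falls off the work surface, if the arm or the gripper's body presses on something with over 40 N, if the wrist force passes 120 N, or if a joint passes its speed limit or range.

ROBOT

A 6-joint arm with a two-finger parallel gripper is mounted at the origin on the work surface. World frame = base frame: x ahead of the robot, y to its left, z up, the work surface at z = 0. Lengths are in m, angles in rad, forces in N, time in s.
With the tool pointing down it reaches from about 0.225 to 0.875 m from the base axis. Payload 3.4 kg.
Tool frame: the origin (TCP) lies on the centre line of the jaws, within the pads' length; the fingertips stand 11 mm ahead of it and the grasp point (between the pads) lies 8 mm behind it; z points along the fingers, y is the line along which they close (so a half turn about z gives the same grasp; the last joint's range is limited). The gripper opens to 85 mm and grips with 20 to 120 N. Pads are 22 mm wide; open, the fingers measure 114 mm over their backs; the gripper's body (76 mm by 85 mm) begins 54 mm behind the grasp point. The pads swing forward as they close: fully open they stand 13 mm farther back than shut.
Start: joints at [-1.274, 0.276, 1.505, -0, 1.361, -0.121], TCP at [0.233, -0.526, 0.242] pointing down, gripper open.
Joint ranges: [-2.89, 2.89], [-0.75, 2.08], [0.22, 2.7], [-1.18, 4.32], [0.11, 2.71], [-2.7, 2.7]. Speed limits (rad/s): [2.57, 2.57, 3.14, 3.14, 3.14, 3.14].

INTERFACE

Orientations are given as a unit quaternion [w, x, y, z].
In Python, from rig import manip, eyes, job gives the robot as it stands.
- The arm moves only by the tool drive_tool, never from a script. Its argument "rows" is a list of rows, each a list of 3 entries, a list of its own where there are three numbers: the turn, a rotation vector about the world's x, y, z in rad, then the shift along the world's x, y, z in cm, then the finger opening in cm, from 0 to 8.54. A call has 1 to 8 rows; each row shifts and turns the commanded pose from where the row before left it; what a row does not reach is not made up. A row lasts 1/8 s, in which the tool goes at most 62.5 mm and 10.7 degrees, less where a joint would pass 70% of its speed; a pose out of reach is approached as far as the arm can. A call is refused whole if a number of a shift passes 6.25 or a number of a turn 0.188, either way. A call with a gripper value outside its range is refused whole. The fingers move at their own pace and stop on an object; "force" is the grip in N (left out, the last holds). Time passes only in rows, so rows that do not move let the fingers close. It gives the time, the measured TCP pose, the force, the opening and the grip force at its end, in the units of the state.
- manip.get_state(): the state, without advancing time (a new reading comes with each control period).
- eyes.get_image(name): name is "side" or "top"; returns the picture (420x560x3 uint8, red, green, blue); there is no depth.
- eyes.get_calibration(name): a dict with "camera_matrix" (3x3 intrinsics, pixels), "k1" (the pictures are not rectified: a ray, as slopes to the right and down, at radius r is drawn at 1 + k1 r^2 times it, then the intrinsics apply), "view" (4x4, takes a point from world to camera coordinates). Camera axes: x right, y up, looking along -z (the intrinsics and any distortion apply to the point x, -y, -z); pixel columns grow to the right and rows downward; lengths in m; the calibration is good to about 2 mm. A picture is of the moment at which its call begins. get_calibration takes no time and is no camera call.
- job.sign_off(): hands the job in; it is judged then, once.
The state is a dict: "clock": time; "qpos": joint angles; "qd": joint speeds; "effort": joint torques, N m; "position": TCP position; "ee_rot": TCP orientation; "contact_force": force on the tool from outside, world axes, zero at the start; "moment": the same for the moment, N m; "width": finger opening in m; "gripper_force": force on a finger pad.
Only numpy, scipy, OpenCV 4.12 (cv2) and the standard library are available. Lean on these libraries where they do the work, as an engineer would, in place of code of your own. Each camera call takes 0.05 s, during which the arm holds its last target. There are 200 camera calls.

## Working session

There is one attempt and no reset: what is moved stays moved. The work goes in short steps, Python scripts to look and compute and a tool call to move; the robot and the scene stay as the last step left them, time stands still between calls to the robot, and variables do not carry over. Pictures are saved under pics/ and viewed, at most 14 in all, crops included, and the job is handed in when it is done.

Besides the shell and the picture viewer there is one more tool, called after "Call:" by a JSON object that holds its "method" and its "body". drive_tool: Moves the arm, as the interface text tells. Its arguments: {"type":"object","properties":{"rows":{"type":"array"},"force":{"type":"number"}},"required":["rows"]}

```bash
ls; mkdir -p pics
python3 - <<'E'
from rig import manip, eyes
import cv2
for n in("top","side"):
    cv2.imwrite(f"pics/{n}0.png",cv2.cvtColor(eyes.get_image(n),cv2.COLOR_RGB2BGR))
    c=eyes.get_calibration(n);print(c)
print(manip.get_state())
E
```

```text
pics
{'camera_matrix': array([[503.42033663,   0.        , 283.77270298],
       [  0.        , 503.42033663, 210.53534809],
       [  0.        ,   0.        ,   1.        ]]), 'k1': -0.015125238819115904, 'view': array([[ 0.01966266, -0.99969839,  0.01471438, -0.0179665 ],
       [ 0.98474195,  0.02190949,  0.17263625, -0.53473341],
       [-0.17290657,  0.01109538,  0.98487573, -1.05841371],
       [ 0.        ,  0.        ,  0.        ,  1.        ]])}
{'camera_matrix': array([[541.49779694,   0.        , 278.66862965],
       [  0.        , 541.49779694, 209.75464486],
       [  0.        ,   0.        ,   1.        ]]), 'k1': -0.18829415032445426, 'view': array([[-0.83337211, -0.55230605,  0.02118884,  0.44438267],
       [ 0.30959357, -0.43470013,  0.84568766, -0.18791773],
       [-0.45786762,  0.71133243,  0.53325737, -1.03200013],
       [ 0.        ,  0.        ,  0.        ,  1.        ]])}
{'clock': 0.1, 'qpos': array([-1.27399544e+00,  2.76518223e-01,  1.50602075e+00, -3.85371949e-06,
        1.36069650e+00, -1.21017658e-01]), 'qd': array([ 0.00031582, -0.00127607, -0.00389011, -0.00145051, -0.0005389 ,
       -0.000606  ]), 'effort': array([ 1.71726500e-03, -4.17699945e+01, -2.46402633e+01, -2.60764118e-04,
        5.72507342e-03, -3.32555871e-06]), 'position': array([ 0.23316552, -0.52510039,  0.24152825]), 'ee_rot': array([-8.18071346e-04,  9.78257292e-01,  2.07393335e-01, -7.39787886e-05]), 'contact_force': array([-0.01440734, -0.25075712, -0.7784203 ]), 'moment': array([ 0.02383578,  0.00024672, -0.02946067]), 'gripper_force': 0.0, 'width': 0.08553820367646849}
```

View pics/top0.png

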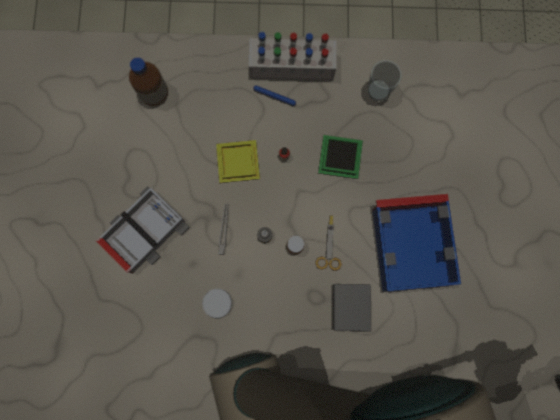

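View pics/side0.png

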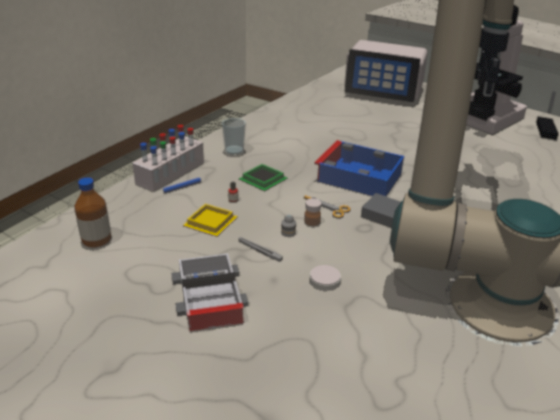

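The top view (up = +x, right = −y) shows the yellow tray at (238,161), green tray (341,157), oil bottle (284,154) and tote (417,243) with its red end up. The insert tray is at (142,230) with its red end lower left. The forceps are at (224,229), objective (264,235), jar (295,244) and needle holder (329,243) with jaw up and rings down.

```bash
cat > h.py <<'E'
import numpy as np, cv2
from rig import manip, eyes
CAL={n:eyes.get_calibration(n) for n in("top","side")}
def ray(n,uv):
    c=CAL[n];K=c["camera_matrix"];V=c["view"]
    k=np.array([c["k1"],0,0,0,0.])
    p=cv2.undistortPoints(np.array(uv,float).reshape(-1,1,2),K,k).reshape(-1,2)
    d=np.c_[p[:,0],-p[:,1],-np.ones(len(p))]@V[:3,:3]
    return -V[:3,:3].T@V[:3,3],d
def plane(n,uv,z):
    o,d=ray(n,uv); return o+d*((z-o[2])/d[:,2])[:,None]
def proj(n,X):
    c=CAL[n];V=c["view"];q=np.atleast_2d(X)@V[:3,:3].T+V[:3,3]
    q=np.c_[q[:,0],-q[:,1],-q[:,2]]
    return cv2.projectPoints(q,np.zeros(3),np.zeros(3),c["camera_matrix"],np.array([c["k1"],0,0,0,0.]))[0].reshape(-1,2)
def tri(a,b):
    o1,d1=ray("top",a);o2,d2=ray("side",b);d1,d2=d1[0],d2[0]
    s=np.linalg.lstsq(np.c_[d1,-d2],o2-o1,rcond=None)[0]
    return (o1+d1*s[0]+o2+d2*s[1])/2, np.linalg.norm(o1+d1*s[0]-o2-d2*s[1])
def snap(n,name):
    im=cv2.cvtColor(eyes.get_image(n),cv2.COLOR_RGB2BGR);cv2.imwrite(f"pics/{name}.png",im);return im
def crop(im,c0,r0,c1,r1,s,name):
    o=cv2.resize(im[r0:r1,c0:c1],None,fx=s,fy=s,interpolation=cv2.INTER_CUBIC)
    cv2.imwrite(f"pics/{name}.png",cv2.convertScaleAbs(o,alpha=1.6))
def blobs(im,lo,hi,roi,amin=5):
    "HSV mask blobs in roi (c0,r0,c1,r1): area, centroid, minAreaRect"
    c0,r0,c1,r1=roi;m=cv2.inRange(cv2.cvtColor(im,cv2.COLOR_BGR2HSV),lo,hi)
    k=np.zeros_like(m);k[r0:r1,c0:c1]=m[r0:r1,c0:c1]
    out=[]
    for c in cv2.findContours(k,cv2.RETR_EXTERNAL,cv2.CHAIN_APPROX_NONE)[0]:
        if len(c)<amin: continue
        M=np.zeros_like(k);cv2.drawContours(M,[c],-1,255,-1);ys,xs=np.nonzero(M)
        out.append((len(xs),np.array([xs.mean(),ys.mean()]).round(1),cv2.minAreaRect(c)))
    return sorted(out,key=lambda o:-o[0])
E
python3 - <<'E'
from h import *
t=cv2.imread("pics/top0.png");s=cv2.imread("pics/side0.png")
crop(t,90,180,350,280,3,"tc1"); crop(t,330,180,480,305,4,"tc2")
for nm,lo,hi,roi in[("yel",(22,120,60),(35,255,255),(205,130,270,190)),("grn",(45,100,40),(80,255,255),(310,125,370,185)),("blue",(100,120,40),(130,255,255),(360,180,480,300)),("totered",(0,150,60),(8,255,255),(360,180,480,220)),("trayred",(0,150,60),(8,255,255),(90,190,200,290)),("oil",(0,100,30),(10,255,255),(270,140,300,170))]:
    for a,c,r in blobs(t,lo,hi,roi)[:2]: print(nm,a,c,cv2.boxPoints(r).round(1).tolist())
E
```

```text
yel 1528 [237.5 161.1] [[216.0, 143.60000610351562], [255.5, 140.0], [259.0, 178.5], [219.5, 182.10000610351562]]
grn 1451 [340.2 156.6] [[318.3999938964844, 172.3000030517578], [323.70001220703125, 135.1999969482422], [362.20001220703125, 140.6999969482422], [356.8999938964844, 177.8000030517578]]
blue 4921 [414.1 250.1] [[376.3999938964844, 211.6999969482422], [450.0, 202.8000030517578], [459.79998779296875, 283.20001220703125], [386.1000061035156, 292.1000061035156]]
blue 82 [451. 232.] [[447.5, 217.1999969482422], [450.29998779296875, 216.8000030517578], [454.6000061035156, 246.89999389648438], [451.79998779296875, 247.3000030517578]]
totered 485 [412.1 200.5] [[376.6000061035156, 200.3000030517578], [446.8999938964844, 193.89999389648438], [447.6000061035156, 201.39999389648438], [377.29998779296875, 207.8000030517578]]
trayred 226 [113.3 253.7] [[97.5, 241.5], [101.5, 237.5], [129.5, 265.5], [125.5, 269.5]]
oil 64 [283.8 154.1] [[278.1000061035156, 157.3000030517578], [279.29998779296875, 148.8000030517578], [289.5, 150.1999969482422], [288.29998779296875, 158.8000030517578]]
```

View pics/tc1.png

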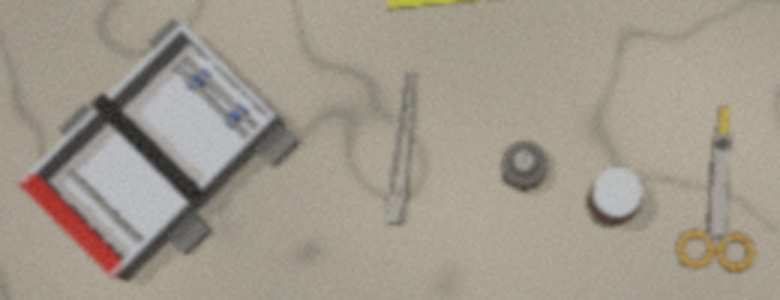

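View pics/tc2.png

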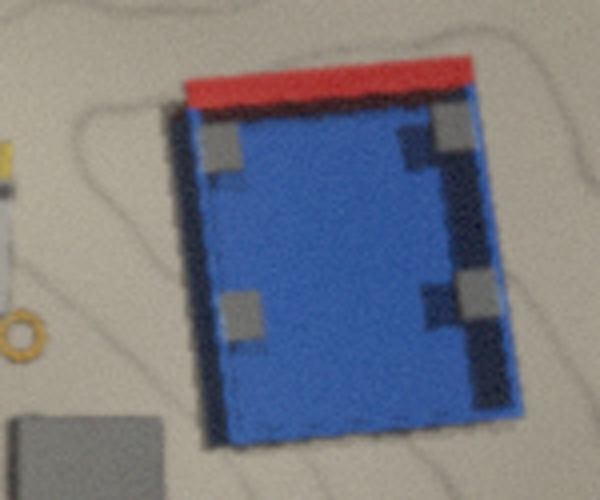

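Crop 1 shows the insert tray clearly (red end lower left, bar from (103,102) to (195,197)), plus the forceps with their tips up. Crop 2 shows the tote with its four ledges. Now I compute poses.

Run:
```python
from h import *
np.set_printoptions(precision=4,suppress=True)
f=lambda pts,s,c0,r0:[((u+.5)/s-.5+c0,(v+.5)/s-.5+r0) for u,v in pts]
A=lambda p,z:plane("top",f(p,3,90,180),z)
B=lambda p,z:plane("top",f(p,4,330,180),z)
def pr(n,P,back,front):
    c=P[:,:2].mean(0);d=P[front,:2].mean(0)-P[back,:2].mean(0);print(n,c,"yaw",np.degrees(np.arctan2(d[1],d[0])),np.linalg.norm(d))
P=B([(186,82),(472,57),(523,417),(230,445)],.055);pr("tote rim",P,[2,3],[0,1])
print(np.linalg.norm(np.diff(P,axis=0),axis=1))
P=B([(222,147),(454,129),(243,317),(480,294)],.055);d=P[:2].mean(0)-P[2:].mean(0);u=d/np.linalg.norm(d);print("tote from ledges",P.mean(0)-u*.020,np.degrees(np.arctan2(d[1],d[0])))
P=A([(22,180),(118,275),(276,117),(180,25)],.04);pr("ins rim",P,[2,3],[0,1]);print(np.linalg.norm(np.diff(P,axis=0),axis=1))
P=A([(103,102),(195,197)],.052);d=P[1]-P[0];print("bar",P.mean(0),np.degrees(np.arctan2(d[1],d[0]))-90,np.linalg.norm(d))
P=A([(395,222),(411,73)],.006);pr("forceps",P,[0],[1])
P=A([(694,248),(736,251),(723,106)],.008);pr("nh",P,[0,1],[2]);m=P[:2].mean(0);d=P[2]-m;print("nh o",m+d/np.linalg.norm(d)*.046)
print("obj",A([(524,158)],.045),"jar",A([(617,192)],.055))
t=cv2.imread("pics/top0.png")
for n,c,q in[("yel",(237.5,161.1),[[216.0,143.6],[255.5,140.0],[259.0,178.5],[219.5,182.1]]),("grn",(340.2,156.6),[[318.4,172.3],[323.7,135.2],[362.2,140.7],[356.9,177.8]])]:
    P=plane("top",q,.004);print(n,P.mean(0),[np.degrees(np.arctan2(*(P[(i+1)%4]-P[i])[[1,0]])).round(1) for i in range(4)],np.linalg.norm(P[1]-P[0]))
print("oil",plane("top",[(283.8,154.1)],.03))
```

```text
tote rim [ 0.4719 -0.2984] yaw 6.041318088172483 0.1973365937671666
[0.1595 0.1973 0.1587]
tote from ledges [ 0.4664 -0.2994  0.055 ] 6.545227572283338
ins rim [0.4879 0.308 ] yaw 137.65268697386028 0.1589961948360497
[0.1002 0.1589 0.1005]
bar [0.4856 0.3051 0.052 ] -223.58842264290445 0.097987816385974
forceps [0.4976 0.1269] yaw -3.7857503551368543 0.11365187163759816
nh [ 0.4615 -0.1103] yaw -2.9355113589018234 0.10870549914704533
nh o [ 0.4712 -0.1108  0.008 ]
obj [[0.4861 0.0347 0.045 ]] jar [[ 0.4616 -0.033   0.055 ]]
yel [0.6569 0.1023 0.004 ] [np.float64(-83.2), np.float64(-173.3), np.float64(96.7), np.float64(7.5)] 0.09242764281016436
grn [ 0.6735 -0.1364  0.004 ] [np.float64(-7.5), np.float64(-97.0), np.float64(171.8), np.float64(83.0)] 0.09066592891091928
oil [[ 0.6682 -0.0045  0.03  ]]
```

Call:
{"method": "drive_tool", "body": {"rows": [[[0,0,-0.0586],[2.9,5.1,-1],8.5],[[0,0,-0.0586],[2.9,5.1,-1],8.5],[[0,0,-0.0586],[2.9,5.1,-1],8.5],[[0,0,-0.0586],[2.9,5.1,-1],8.5],[[0,0,-0.0586],[2.9,5.1,-1],8.5],[[0,0,-0.0586],[2.9,5.1,-1],8.5],[[0,0,-0.0586],[2.9,5.1,-1],8.5],[[0,0,-0.0586],[2.9,5.1,-1],8.5]], "force": 40}}

```text
clock: 1.1
position: [0.4659, -0.1158, 0.1619]
ee_rot: [0.0, 1.0, -0.026, 0.0]
contact_force: [0.8, -0.1, -0.1]
width: 0.085
gripper_force: 0.0
```

Call:
{"method": "drive_tool", "body": {"rows": [[[0,0,0],[0.3,0.3,-4],5],[[0,0,0],[0,0,-4],5],[[0,0,0],[0,0,-3],5],[[0,0,0],[0,0,-1.5],5],[[0,0,0],[0,0,0],5]]}}

```text
clock: 1.72
position: [0.4671, -0.1141, 0.036]
ee_rot: [-0.001, 1.0, -0.025, -0.002]
contact_force: [0.2, 0.3, 0.9]
width: 0.0503
gripper_force: 0.0
```

Run:
```python
from h import *
crop(snap("side","s1"),230,140,430,290,4,"s1c")
```

```text
(no output)
```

View pics/s1c.png

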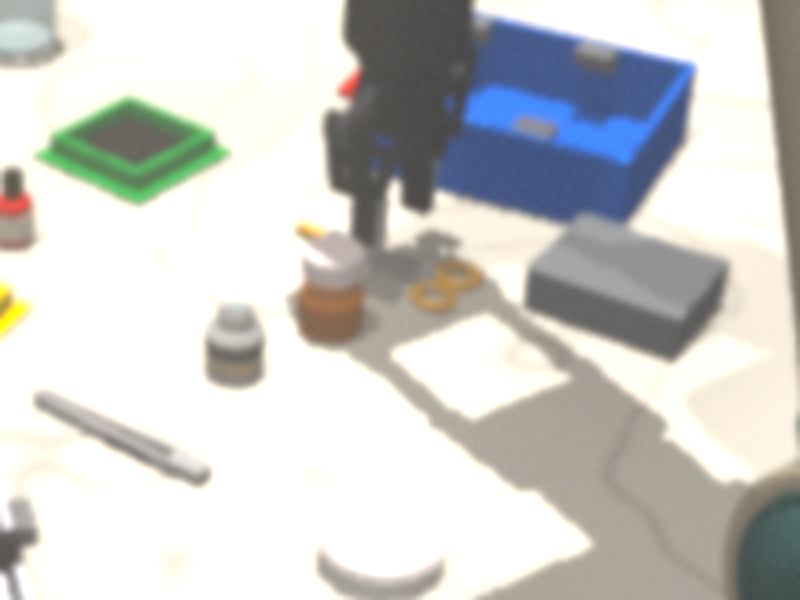

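The gripper straddles the needle-holder shank behind the jar, and nothing is touching. I'll lower and grip.

Call:
{"method": "drive_tool", "body": {"rows": [[[0,0,0],[0.4,0.3,-1.2],5],[[0,0,0],[0,0,-1],5],[[0,0,0],[0,0,0],0.8],[[0,0,0],[0,0,0],0.8],[[0,0,0],[0,0,0],0.8],[[0,0,0],[0,0,0],0.8]]}}

```text
clock: 2.52
position: [0.4725, -0.1117, 0.0156]
ee_rot: [0.0, 1.0, -0.026, 0.0]
contact_force: [-0.5, -0.7, 0.9]
width: 0.0103
gripper_force: 40.2
```

Call:
{"method": "drive_tool", "body": {"rows": [[[0,0,0],[0,0,0],0.8],[[0,0,0],[0,0,4],0.8],[[0,0,0],[0,0,5],0.8],[[0,0,0],[0,0,4],0.8],[[0,0,0.04],[0,-5.15,0],0.8],[[0,0,0.04],[0,-5.15,0],0.8],[[0,0,0.04],[0,-5.15,0],0.8],[[0,0,0.04],[0.1,-5.15,0],0.8]]}}

```text
clock: 3.52
position: [0.473, -0.319, 0.1453]
ee_rot: [-0.0, 0.998, 0.055, 0.0]
contact_force: [0.7, -0.4, 0.1]
width: 0.0102
gripper_force: 40.1
```

Run:
```python
from h import *
a=snap("side","s2");b=snap("top","t2")
A=cv2.resize(a[120:270,300:430],None,fx=3,fy=3);B=cv2.resize(b[170:320,330:480],None,fx=3,fy=3)
cv2.imwrite("pics/c2.png",cv2.convertScaleAbs(np.hstack([A,B]),alpha=1.5))
```

```text
(no output)
```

View pics/c2.png

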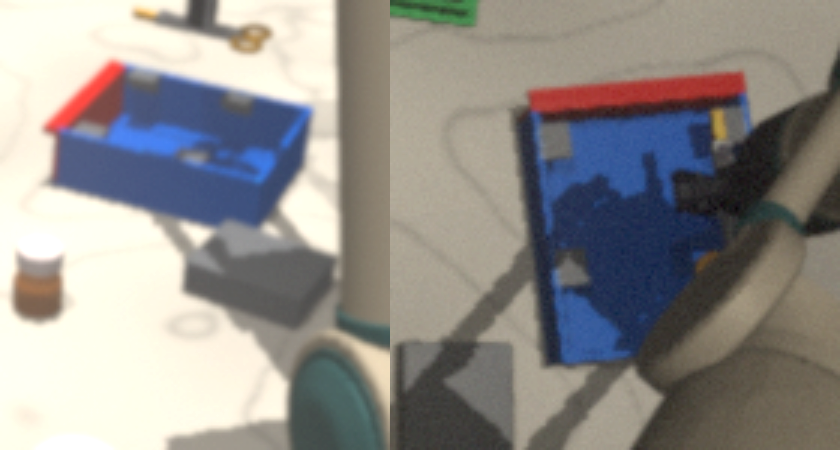

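The needle holder is held level above the tote, jaw toward the red end. I'll lower and release.

Call:
{"method": "drive_tool", "body": {"rows": [[[0,0,0],[0,0,-4.5],0.8],[[0,0,0],[0,0,-4.5],0.8],[[0,0,0],[0,0,-2],0.8],[[0,0,0],[0,0,-1],0.8],[[0,0,0],[0,0,-0.35],0.8],[[0,0,0],[0,0,0],0.8]]}}

```text
clock: 4.38
position: [0.4738, -0.3178, 0.0226]
ee_rot: [0.001, 0.999, 0.055, 0.001]
contact_force: [-0.6, -0.4, -1.2]
width: 0.0101
gripper_force: 40.1
```

Call:
{"method": "drive_tool", "body": {"rows": [[[0,0,0],[0,0,-0.1],0.8],[[0,0,0],[0,0,0],3],[[0,0,0],[0,0,0],3],[[0,0,0],[0,0,1.5],3],[[0,0,0],[0,0,4],3],[[0,0,0],[0,0,5],3]]}}

```text
clock: 5.12
position: [0.4729, -0.3172, 0.1271]
ee_rot: [-0.0, 0.999, 0.054, -0.001]
contact_force: [-0.2, -0.8, 0.4]
width: 0.0301
gripper_force: 0.0
```

Call:
{"method": "drive_tool", "body": {"rows": [[[0,0,-0.022],[0.3,5.55,0],5],[[0,0,-0.022],[0.3,5.55,0],5],[[0,0,-0.022],[0.3,5.55,0],5],[[0,0,-0.022],[0.3,5.55,0],5],[[0,0,-0.022],[0.3,5.55,0],5],[[0,0,-0.022],[0.3,5.55,0],5],[[0,0,-0.022],[0.3,5.55,0],5],[[0,0,-0.022],[0.3,5.55,0],5]]}}

```text
clock: 6.12
position: [0.4976, 0.1282, 0.1272]
ee_rot: [-0.0, 0.999, -0.034, 0.001]
contact_force: [1.2, -0.2, -0.7]
width: 0.0499
gripper_force: 0.0
```

Run:
```python
from h import *
np.set_printoptions(precision=4,suppress=True)
a=snap("side","s3");b=snap("top","t3")
A=cv2.resize(a[150:290,220:420],None,fx=2,fy=2);B=cv2.resize(b[180:320,360:480],None,fx=3,fy=3)[:280]
A=cv2.copyMakeBorder(A,0,140,0,0,cv2.BORDER_CONSTANT);B=cv2.resize(b[180:320,350:480],None,fx=3,fy=3)
cv2.imwrite("pics/c3.png",cv2.convertScaleAbs(np.hstack([A,B]),alpha=1.5))
```

```text
(no output)
```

View pics/c3.png

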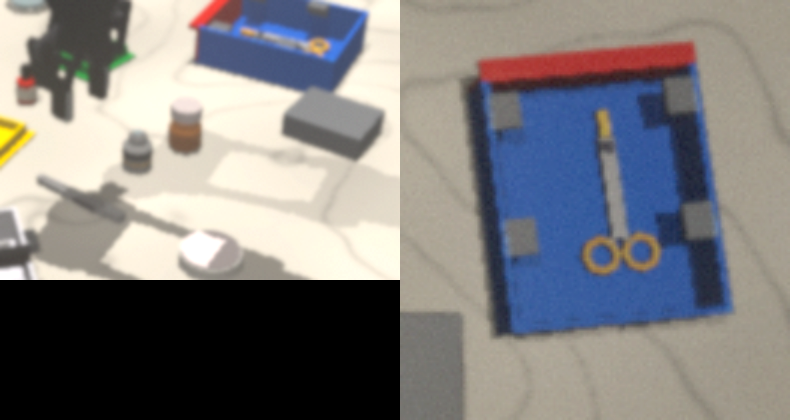

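The needle holder lies flat in the tote, with free room to its left. Forceps next.

Call:
{"method": "drive_tool", "body": {"rows": [[[0,0,0],[0,-0.1,-4.5],5],[[0,0,0],[0,0,-4],5],[[0,0,0],[0,0,-1.7],5],[[0,0,0],[0,0,-1],5],[[0,0,0],[0,0,0],0.8],[[0,0,0],[0,0,0],0.8],[[0,0,0],[0,0,0],0.8],[[0,0,0],[0,0,0],0.8]]}}

```text
clock: 7.22
position: [0.4983, 0.1254, 0.015]
ee_rot: [0.0, 0.999, -0.033, 0.001]
contact_force: [-0.5, -0.0, 6.1]
width: 0.0108
gripper_force: 40.7
```

Call:
{"method": "drive_tool", "body": {"rows": [[[0,0,0],[0,0,2],0.8],[[0,0,0],[0,0,5],0.8],[[0,0,0],[0,0,5],0.8],[[0,0,0.022],[-0.4,-5,0.5],0.8],[[0,0,0.022],[-0.4,-5,0.5],0.8],[[0,0,0.022],[-0.4,-5,0],0.8],[[0,0,0.022],[-0.4,-5,0],0.8]]}}

```text
clock: 8.1
position: [0.481, -0.0759, 0.1442]
ee_rot: [0.0, 1.0, 0.011, 0.0]
contact_force: [0.6, -0.3, -0.1]
width: 0.0107
gripper_force: 40.0
```

Call:
{"method": "drive_tool", "body": {"rows": [[[0,0,0.022],[-0.4,-5,0],0.8],[[0,0,0.022],[-0.4,-5,0],0.8],[[0,0,0.022],[-0.3,-5,0],0.8],[[0,0,0.022],[-0.3,-4.2,0],0.8],[[0,0,0],[0,0,0],0.8]]}}

```text
clock: 8.72
position: [0.4673, -0.2695, 0.1438]
ee_rot: [0.001, 0.999, 0.053, 0.0]
contact_force: [0.2, 1.0, -0.7]
width: 0.0101
gripper_force: 40.0
```

Run:
```python
from h import *
a=snap("side","s4");b=snap("top","t4")
A=cv2.resize(a[100:230,290:420],None,fx=3,fy=3);B=cv2.resize(b[180:310,350:480],None,fx=3,fy=3)
cv2.imwrite("pics/c4.png",cv2.convertScaleAbs(np.hstack([A,B]),alpha=1.5))
```

```text
(no output)
```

View pics/c4.png

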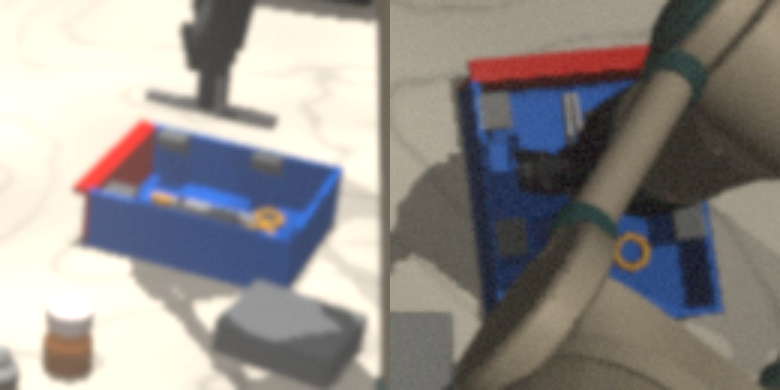

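The forceps are held level above the free left half of the tote. I'll lower and release.

Call:
{"method": "drive_tool", "body": {"rows": [[[0,0,0],[0,0.3,-4.5],0.8],[[0,0,0],[0,0,-4.5],0.8],[[0,0,0],[0,0,-2],0.8],[[0,0,0],[0,0,-1],0.8],[[0,0,0],[0,0,-0.2],0.8],[[0,0,0],[0,0,0],0.8]]}}

```text
clock: 9.57
position: [0.4679, -0.2636, 0.0226]
ee_rot: [0.001, 0.999, 0.055, 0.001]
contact_force: [0.2, 0.8, -0.6]
width: 0.0102
gripper_force: 40.0
```

Call:
{"method": "drive_tool", "body": {"rows": [[[0,0,0],[0,0,0],2.6],[[0,0,0],[0,0,0],2.6],[[0,0,0],[0,0,1.5],2.6],[[0,0,0],[0,0,4],2.6],[[0,0,0],[0,0,5],2.6]]}}

```text
clock: 10.2
position: [0.4668, -0.2633, 0.1282]
ee_rot: [-0.0, 0.999, 0.054, -0.001]
contact_force: [-0.3, -0.3, -0.1]
width: 0.0261
gripper_force: 0.0
```

Call:
{"method": "drive_tool", "body": {"rows": [[[0,0,0],[-0.1,4.6,0],6],[[0,0,0],[-0.1,4.6,0],6],[[0,0,0],[-0.1,4.6,0],6],[[0,0,0],[-0.1,4.6,0],6],[[0,0,0],[-0.1,4.6,0],6],[[0,0,0],[0,0,0],6]], "force": 25}}

```text
clock: 10.95
position: [0.4618, -0.0311, 0.1279]
ee_rot: [-0.0, 0.998, 0.057, 0.0]
contact_force: [-0.9, -0.7, 0.7]
width: 0.0601
gripper_force: 0.0
```

Run:
```python
from h import *
a=snap("side","s5");b=snap("top","t5")
A=cv2.resize(a[120:270,230:360],None,fx=3,fy=3);B=cv2.resize(b[180:330,350:480],None,fx=3,fy=3)
cv2.imwrite("pics/c5.png",cv2.convertScaleAbs(np.hstack([A,B]),alpha=1.5))
```

```text
(no output)
```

View pics/c5.png

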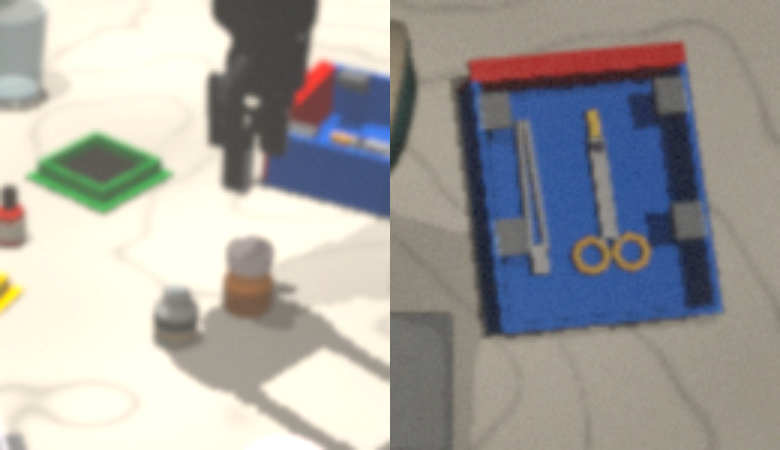

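Both instruments lie on the tote floor, and the gripper is over the jar. I'll descend and grip.

Call:
{"method": "drive_tool", "body": {"rows": [[[0,0,0],[0,-0.2,-4],6],[[0,0,0],[0,0,-3],6],[[0,0,0],[0,0,-1.6],6],[[0,0,0],[0,0,-0.6],6],[[0,0,0],[0,0,0],3.6],[[0,0,0],[0,0,0],3.6],[[0,0,0],[0,0,0],3.6],[[0,0,0],[0,0,0],3.6]]}}

```text
clock: 12.05
position: [0.4629, -0.0359, 0.0355]
ee_rot: [0.0, 0.999, 0.055, 0.001]
contact_force: [-0.4, -0.1, 2.7]
width: 0.0362
gripper_force: 16.7
```

Call:
{"method": "drive_tool", "body": {"rows": [[[0,0,0],[0,0,0],3.2],[[0,0,0],[0,0,0],3.2],[[0,0,0],[0,0,2],3.2],[[0,0,0],[0,0,4],3.2],[[0,0,0],[0,0,3],3.2]], "force": 28}}

```text
clock: 12.68
position: [0.4622, -0.0353, 0.1259]
ee_rot: [-0.0, 0.999, 0.055, 0.0]
contact_force: [0.1, -0.2, -0.7]
width: 0.0362
gripper_force: 27.8
```

Call:
{"method": "drive_tool", "body": {"rows": [[[0,0,0],[3.2,2.3,0],3.2],[[0,0,0],[3.2,2.3,0],3.2],[[0,0,0],[3.2,2.3,0],3.2],[[0,0,0],[3.2,2.3,0],3.2],[[0,0,0],[3.2,2.3,0],3.2],[[0,0,0],[3.3,2.2,0],3.2],[[0,0,0],[0,0,0],3.2]]}}

```text
clock: 13.55
position: [0.6571, 0.1032, 0.1238]
ee_rot: [-0.0, 0.998, 0.055, 0.0]
contact_force: [-0.3, -0.2, -1.2]
width: 0.0357
gripper_force: 27.8
```

Run:
```python
from h import *
a=snap("side","s6");b=snap("top","t6")
A=cv2.resize(a[120:260,150:280],None,fx=3,fy=3);B=cv2.resize(b[110:250,190:320],None,fx=3,fy=3)
cv2.imwrite("pics/c6.png",cv2.convertScaleAbs(np.hstack([A,B]),alpha=1.5))
print(proj("side",[[.6569,.1023,.005]]),proj("top",[[.6569,.1023,.005]]))
```

```text
[[210.20935986 220.39659923]] [[237.4796488  160.78801459]]
```

View pics/c6.png

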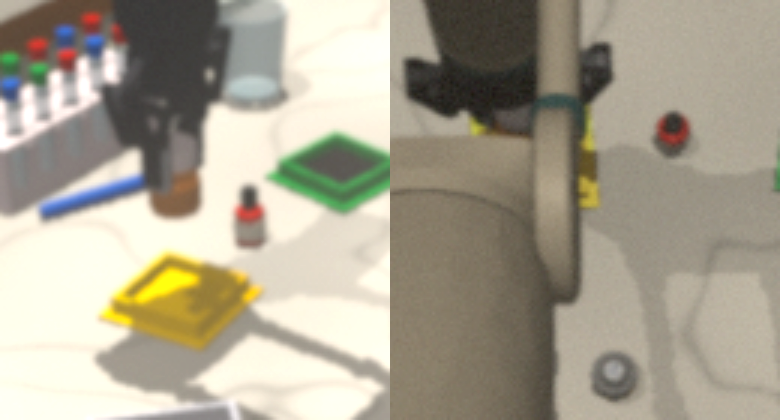

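The jar is held upright with the tray centre below it. I'll lower it gently.

Call:
{"method": "drive_tool", "body": {"rows": [[[0,0,0],[0,0,-3.5],3.2],[[0,0,0],[0,0,-2.7],3.2],[[0,0,0],[0,0,-1.2],3.2],[[0,0,0],[0,0,-0.5],3.2],[[0,0,0],[0,0,-0.2],3.2],[[0,0,0],[0,0,0],3.2]]}}

```text
clock: 14.4
position: [0.6558, 0.1014, 0.0447]
ee_rot: [0.0, 0.999, 0.054, 0.001]
contact_force: [0.7, -0.3, -1.5]
width: 0.0363
gripper_force: 27.8
```

Call:
{"method": "drive_tool", "body": {"rows": [[[0,0,0],[0,0,-0.1],3.2],[[0,0,0],[0,0,-0.1],3.2],[[0,0,0],[0,0,-0.1],3.2],[[0,0,0],[0,0,-0.05],3.2],[[0,0,0],[0,0,0],3.2]]}}

```text
clock: 15.02
position: [0.6553, 0.1014, 0.0406]
ee_rot: [0.0, 0.999, 0.054, 0.0]
contact_force: [-0.7, 0.6, 2.0]
width: 0.0358
gripper_force: 28.2
```

Call:
{"method": "drive_tool", "body": {"rows": [[[0,0,0],[0,0,0],5.6],[[0,0,0],[0,0,0],5.6],[[0,0,0],[0,0,1.5],5.6],[[0,0,0],[0,0,4],5.6],[[0,0,0],[0,0,4],5.6]]}}

```text
clock: 15.65
position: [0.6554, 0.1014, 0.1371]
ee_rot: [0.0, 0.999, 0.054, 0.0]
contact_force: [-0.0, 0.6, 0.2]
width: 0.0561
gripper_force: 0.0
```

Call:
{"method": "drive_tool", "body": {"rows": [[[0,0,0.109],[-3.4,-1.3,0],6],[[0,0,0.109],[-3.4,-1.3,0],6],[[0,0,0.109],[-3.4,-1.3,0],6],[[0,0,0.109],[-3.4,-1.3,0],6],[[0,0,0.109],[-3.4,-1.4,0],6],[[0,0,0],[0,0,0],6]]}}

```text
clock: 16.4
position: [0.4828, 0.035, 0.1363]
ee_rot: [0.0, 0.947, 0.321, -0.0]
contact_force: [0.5, -0.2, -0.4]
width: 0.06
gripper_force: 0.0
```

Run:
```python
from h import *
a=snap("side","s7");b=snap("top","t7")
A=cv2.resize(a[140:270,170:300],None,fx=3,fy=3);B=cv2.resize(b[120:250,200:330],None,fx=3,fy=3)
cv2.imwrite("pics/c7.png",cv2.convertScaleAbs(np.hstack([A,B]),alpha=1.5))
print(proj("side",[[.4861,.0347,.0]]))
```

```text
[[287.52163745 232.86408773]]
```

View pics/c7.png

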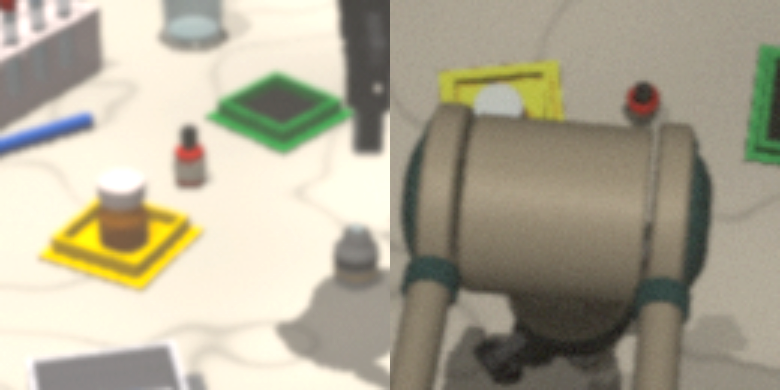

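The jar stands upright in the yellow tray. The objective is where I estimated it, so I'll descend and grip.

Call:
{"method": "drive_tool", "body": {"rows": [[[0,0,0],[0.3,0,-4],6],[[0,0,0],[0,0,-4],6],[[0,0,0],[0,0,-2],6],[[0,0,0],[0,0,-1.2],6],[[0,0,0],[0,0,0],2.8],[[0,0,0],[0,0,0],2.8],[[0,0,0],[0,0,0],2.8],[[0,0,0],[0,0,0],2.8]], "force": 40}}

```text
clock: 17.5
position: [0.4888, 0.0354, 0.024]
ee_rot: [0.0, 0.947, 0.321, 0.001]
contact_force: [0.2, -0.0, 1.6]
width: 0.0322
gripper_force: 39.9
```

Call:
{"method": "drive_tool", "body": {"rows": [[[0,0,0],[0,0,1.5],2.8],[[0,0,0],[0,0,4],2.8],[[0,0,0],[0,0,3.5],2.8]]}}

```text
clock: 17.88
position: [0.4882, 0.0354, 0.1145]
ee_rot: [0.0, 0.947, 0.321, 0.0]
contact_force: [1.0, 0.2, -1.8]
width: 0.0323
gripper_force: 40.1
```

Call:
{"method": "drive_tool", "body": {"rows": [[[0,0,0],[3.7,-3.4,0],2.8],[[0,0,0],[3.7,-3.4,0],2.8],[[0,0,0],[3.7,-3.4,0],2.8],[[0,0,0],[3.7,-3.5,0],2.8],[[0,0,0],[3.7,-3.5,0],2.8],[[0,0,0],[0,0,0],2.8]]}}

```text
clock: 18.62
position: [0.6759, -0.1399, 0.1128]
ee_rot: [0.001, 0.947, 0.32, 0.001]
contact_force: [-0.3, 1.0, -1.1]
width: 0.0323
gripper_force: 40.2
```

Run:
```python
from h import *
a=snap("side","s8");b=snap("top","t8")
A=cv2.resize(a[80:230,200:330],None,fx=3,fy=3);B=cv2.resize(b[110:260,280:410],None,fx=3,fy=3)
cv2.imwrite("pics/c8.png",cv2.convertScaleAbs(np.hstack([A,B]),alpha=1.5))
print(proj("side",[[.6735,-.1364,.005]]))
```

```text
[[263.03601858 178.03342887]]
```

View pics/c8.png

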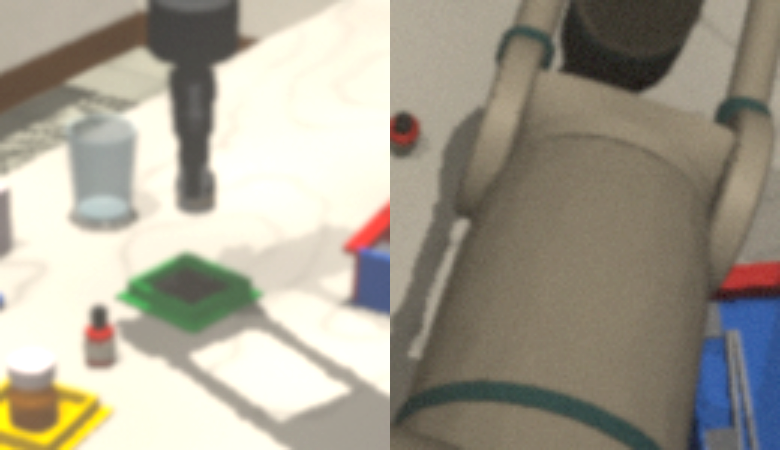

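The objective is held upright above the green tray, whose centre is confirmed at crop (190,292). I'll lower it.

Call:
{"method": "drive_tool", "body": {"rows": [[[0,0,0],[-0.2,0.3,-3.5],2.8],[[0,0,0],[0,0,-2.6],2.8],[[0,0,0],[0,0,-1.2],2.8],[[0,0,0],[0,0,-0.5],2.8],[[0,0,0],[0,0,-0.2],2.8],[[0,0,0],[0,0,0],2.8]]}}

```text
clock: 19.48
position: [0.6718, -0.1337, 0.0342]
ee_rot: [0.001, 0.947, 0.321, 0.001]
contact_force: [0.4, -0.4, -1.4]
width: 0.0318
gripper_force: 40.2
```

Call:
{"method": "drive_tool", "body": {"rows": [[[0,0,0],[0,0,-0.1],2.8],[[0,0,0],[0,0,-0.1],2.8],[[0,0,0],[0,0,0],2.8]]}}

```text
clock: 19.85
position: [0.6713, -0.1336, 0.0314]
ee_rot: [0.0, 0.947, 0.321, -0.0]
contact_force: [-0.4, -0.1, -1.1]
width: 0.0324
gripper_force: 40.2
```

Call:
{"method": "drive_tool", "body": {"rows": [[[0,0,0],[0,0,-0.1],2.8],[[0,0,0],[0,0,-0.1],2.8],[[0,0,0],[0,0,0],2.8]]}}

```text
clock: 20.23
position: [0.6712, -0.1336, 0.0291]
ee_rot: [-0.0, 0.947, 0.321, -0.0]
contact_force: [-0.5, 0.0, -1.7]
width: 0.0322
gripper_force: 40.2
```

Call:
{"method": "drive_tool", "body": {"rows": [[[0,0,0],[0,0,-0.07],2.8],[[0,0,0],[0,0,0],2.8]]}}

```text
clock: 20.48
position: [0.6713, -0.1336, 0.029]
ee_rot: [0.0, 0.947, 0.321, 0.0]
contact_force: [-0.9, -0.2, 2.6]
width: 0.0324
gripper_force: 40.4
```

Call:
{"method": "drive_tool", "body": {"rows": [[[0,0,0],[0,0,0],4.4],[[0,0,0],[0,0,0],4.4],[[0,0,0],[0,0,1.5],4.4],[[0,0,0],[0,0,5],4.4],[[0,0,0],[0,0,5],4.4]]}}

```text
clock: 21.1
position: [0.6713, -0.1336, 0.1455]
ee_rot: [0.0, 0.947, 0.321, 0.0]
contact_force: [0.7, -1.0, 0.1]
width: 0.0438
gripper_force: 0.0
```

Call:
{"method": "drive_tool", "body": {"rows": [[[0,0,0.021],[-2.2,5.3,0],4],[[0,0,0.021],[-2.2,5.3,0],4],[[0,0,0.021],[-2.2,5.3,0],4],[[0,0,0.021],[-2.2,5.3,0],4],[[0,0,0.021],[-2.2,5.3,0],4],[[0,0,0.021],[-2.2,5.3,0],4],[[0,0,0.021],[-2.2,5.3,0],4],[[0,0,0.021],[-2.2,5.3,0],4]]}}

```text
clock: 22.1
position: [0.4949, 0.2923, 0.145]
ee_rot: [0.0, 0.917, 0.4, 0.001]
contact_force: [0.5, -0.1, 0.3]
width: 0.0399
gripper_force: 0.0
```

Run:
```python
from h import *
np.set_printoptions(precision=4,suppress=True)
a=snap("side","s9");b=snap("top","t9")
A=cv2.resize(a[140:340,160:290],None,fx=3,fy=3);B=cv2.resize(b[120:320,330:460+7],None,fx=3,fy=3)
cv2.imwrite("pics/c9.png",cv2.convertScaleAbs(np.hstack([A,B]),alpha=1.5))
c,s=np.cos(np.radians(137)),np.sin(np.radians(137))
for x,y in[(0,50),(0,-50)]: print(proj("side",[[.4868+c*x-s*y,.3065+s*x+c*y,.052]]))
```

```text
[[-5338.5762   813.6384]]
[[-11354.9172   1514.1498]]
```

View pics/c9.png

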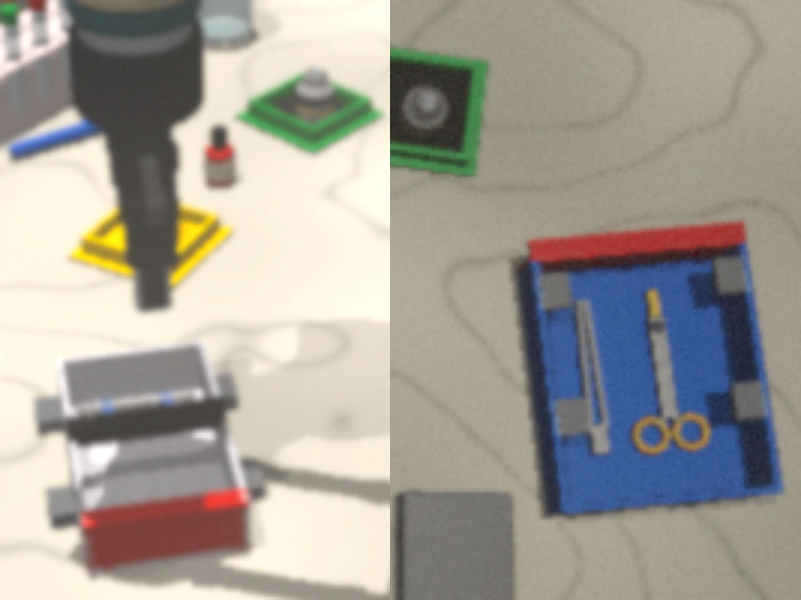

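The jar and objective are in their trays, and the tote view is clear. Next I check the bar in the side view and the ledges in both views.

Run:
```python
from h import *
np.set_printoptions(precision=4,suppress=True)
c,s=np.cos(np.radians(137)),np.sin(np.radians(137))
P=lambda x,y,z:[.4868+c*x-s*y,.3065+s*x+c*y,z]
for q in [(.08,.05,.04),(.08,-.05,.04),(-.08,.05,.04),(-.08,-.05,.04),(0,.05,.052),(0,-.05,.052)]:
    print(q,((proj("side",[P(*q)])[0]-[160,140])*3+1).round(0))
t=cv2.imread("pics/t9.png")
for nm,n,im,roi in[("top","top",t,(375,200,462,292)),("side","side",cv2.imread("pics/side0.png"),(320,145,403,190))]:
    L=[b for b in blobs(im,(0,0,60),(180,70,255),roi) if b[0]<400]
    for a,cc,r in L[:7]: print(nm,a,cc,plane(n,[cc],.055)[0])
# tote side walls: top view long-axis edges from blue+red mask
```

```text
(0.08, 0.05, 0.04) [252. 501.]
(0.08, -0.05, 0.04) [ 84. 524.]
(-0.08, 0.05, 0.04) [209. 343.]
(-0.08, -0.05, 0.04) [ 61. 361.]
(0, 0.05, 0.052) [229. 403.]
(0, -0.05, 0.052) [ 70. 423.]
top 230 [421.9 245.8] [ 0.4627 -0.3069  0.055 ]
top 196 [376.8 272.7] [ 0.403  -0.2083  0.055 ]
top 104 [449.5 252.9] [ 0.4486 -0.3665  0.055 ]
top 101 [443.3 211. ] [ 0.5403 -0.3563  0.055 ]
top 10 [416.8 217.6] [ 0.5243 -0.2974  0.055 ]
top 7 [375. 203.] [ 0.5547 -0.2062  0.055 ]
top 6 [417.5 270.8] [ 0.4087 -0.296   0.055 ]
side 337 [384.9 149.4] [ 0.4429 -0.3947  0.055 ]
side 152 [398.5 180.9] [ 0.3408 -0.2479  0.055 ]
side 148 [330.4 186.5] [ 0.466  -0.1224  0.055 ]
side 84 [346.2 148.3] [ 0.5334 -0.3353  0.055 ]
side 58 [323.3 147.9] [ 0.5858 -0.2995  0.055 ]
side 47 [330.  162.1] [ 0.5293 -0.2351  0.055 ]
side 26 [363.5 171.4] [ 0.4346 -0.2407  0.055 ]
```

Call:
{"method": "drive_tool", "body": {"rows": [[[0,0,0],[-0.8,1.4,-3],4],[[0,0,0],[0,0,-3.5],4],[[0,0,0],[0,0,-2.4],4],[[0,0,0],[0,0,-1.4],4],[[0,0,0],[0,0,-0.6],4],[[0,0,0],[0,0,0],4]], "force": 90}}

```text
clock: 22.95
position: [0.4878, 0.3044, 0.0351]
ee_rot: [0.0, 0.917, 0.399, 0.0]
contact_force: [0.3, 0.2, 0.3]
width: 0.0397
gripper_force: 0.0
```

Call:
{"method": "drive_tool", "body": {"rows": [[[0,0,0],[0,0,0],0.6],[[0,0,0],[0,0,0],0.6],[[0,0,0],[0,0,0],0.6],[[0,0,0],[0,0,0],0.6]]}}

```text
clock: 23.45
position: [0.4877, 0.3048, 0.0358]
ee_rot: [-0.0, 0.917, 0.4, 0.001]
contact_force: [-1.8, -0.2, 5.5]
width: 0.0107
gripper_force: 88.8
```

Call:
{"method": "drive_tool", "body": {"rows": [[[0,0,0],[0,0,1],0.6],[[0,0,0],[0,0,2.5],0.6],[[0,0,0],[0,0,4],0.6],[[0,0,0],[0,0,3.5],0.6],[[0,0,0],[0,0,1.5],0.6],[[0,0,0],[0,0,0],0.6]]}}

```text
clock: 24.2
position: [0.4875, 0.3045, 0.1601]
ee_rot: [0.0, 0.917, 0.4, 0.001]
contact_force: [-0.3, -0.8, -3.7]
width: 0.0107
gripper_force: 88.1
```

Call:
{"method": "drive_tool", "body": {"rows": [[[0,0,0.03],[0,-2,0],0.6],[[0,0,0.0615],[0,-4,0],0.6],[[0,0,0.0615],[0,-4.4,0],0.6],[[0,0,0.0615],[-0.2,-4.4,0],0.6],[[0,0,0.0615],[-0.2,-4.4,0],0.6],[[0,0,0.0615],[-0.2,-4.4,0],0.6],[[0,0,0.0615],[-0.2,-4.4,0],0.6]]}}

```text
clock: 25.08
position: [0.4778, 0.0231, 0.1577]
ee_rot: [-0.001, 0.819, 0.574, -0.001]
contact_force: [0.3, 0.4, -2.6]
width: 0.0104
gripper_force: 88.0
```

Call:
{"method": "drive_tool", "body": {"rows": [[[0,0,0.0615],[-0.2,-4.4,0],0.6],[[0,0,0.0615],[-0.2,-4.4,0],0.6],[[0,0,0.0615],[-0.2,-4.4,0],0.6],[[0,0,0.0615],[-0.2,-4.4,0],0.6],[[0,0,0.0615],[-0.2,-4.4,0],0.6],[[0,0,0.0615],[-0.2,-4.4,0],0.6],[[0,0,0.0615],[-0.1,-4.2,0],0.6],[[0,0,0.03],[0,-2,0],0.6]]}}

```text
clock: 26.08
position: [0.4652, -0.3034, 0.1573]
ee_rot: [-0.002, 0.667, 0.745, -0.0]
contact_force: [0.1, 0.9, -4.0]
width: 0.0106
gripper_force: 88.0
```

Run:
```python
from h import *
a=snap("side","s10");b=snap("top","t10")
A=cv2.resize(a[70:220,290:420],None,fx=3,fy=3);B=cv2.resize(b[160:310,340:475],None,fx=3,fy=3)
cv2.imwrite("pics/c10.png",cv2.convertScaleAbs(np.hstack([A,B]),alpha=1.5))
```

```text
(no output)
```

View pics/c10.png

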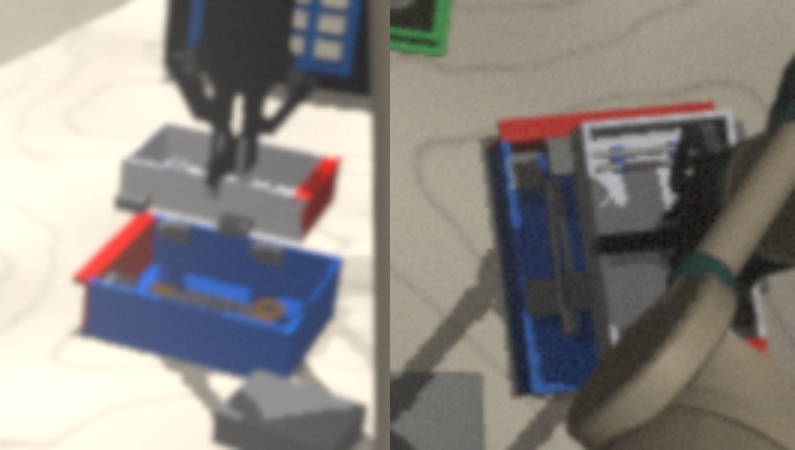

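The tray hangs level over the tote, with its red end over the plain blue end. I check its centring from the far rim corners.

Run:
```python
from h import *
np.set_printoptions(precision=4,suppress=True)
f=lambda u,v:((u-390+.5)/3-.5+340,(v+.5)/3-.5+160)
P=plane("top",[f(581,126),f(736,111)],.1615);print(P,np.linalg.norm(P[1]-P[0]))
d=P[0]-P[1];print("yaw",np.degrees(np.arctan2(d[1],d[0]))-90)
a=np.radians(6.3);print("centre",P.mean(0)[:2]-.082*np.array([np.cos(a),np.sin(a)]),manip.get_state()["position"])
```

```text
[[ 0.5379 -0.2416  0.1615]
 [ 0.5504 -0.345   0.1615]] 0.10417824646786683
yaw 6.871225461517653
centre [ 0.4626 -0.3023] [ 0.4655 -0.3033  0.1574]
```

Call:
{"method": "drive_tool", "body": {"rows": [[[0,0,0],[0.2,0.3,-2.5],0.6],[[0,0,0],[0,0,-2],0.6],[[0,0,0],[0,0,-1],0.6],[[0,0,0],[0,0,-0.4],0.6],[[0,0,0],[0,0,0],0.6]]}}

```text
clock: 26.8
position: [0.4684, -0.2984, 0.1007]
ee_rot: [0.0, 0.667, 0.745, 0.0]
contact_force: [0.8, -0.2, -2.2]
width: 0.0104
gripper_force: 87.9
```

Run:
```python
from h import *
a=snap("side","s11");b=snap("top","t11")
A=cv2.resize(a[110:230,300:420],None,fx=3,fy=3);B=cv2.resize(b[175:295,360:470],None,fx=4,fy=4)
A=cv2.copyMakeBorder(A,0,120,0,0,cv2.BORDER_CONSTANT)
cv2.imwrite("pics/c11.png",cv2.convertScaleAbs(np.hstack([A,B]),alpha=1.5))
print(manip.get_state()["position"])
```

```text
[ 0.46875763 -0.29878081  0.10127681]
```

View pics/c11.png

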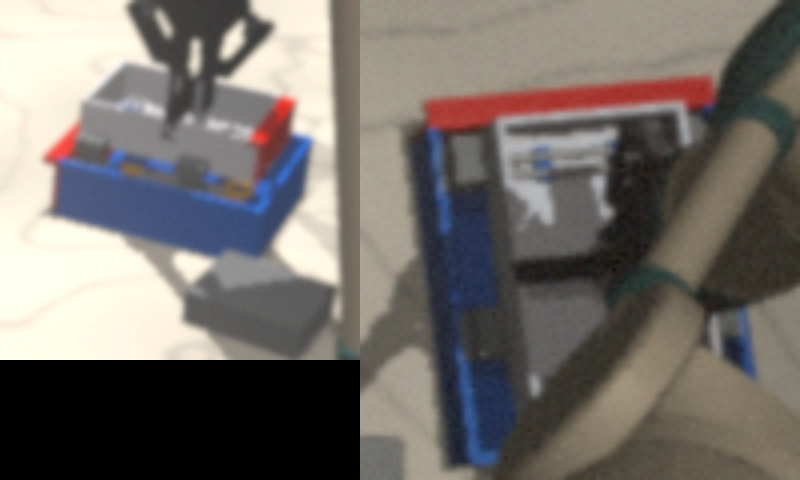

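Run:
```python
from h import *
np.set_printoptions(precision=4,suppress=True)
f=lambda u,v:((u-360+.5)/4-.5+360,(v+.5)/4-.5+175)
for p,z,L in[([(497,121),(687,104)],.1055,.082),([(425,101),(713,77)],.055,.094)]:
    P=plane("top",[f(*q) for q in p],z);d=P[0]-P[1];y=np.arctan2(d[1],d[0])-np.pi/2
    print(P[:,:2],np.linalg.norm(d),"yaw",np.degrees(y),"centre",P.mean(0)[:2]-L*np.array([np.cos(y),np.sin(y)]))
g=lambda u,v:(u/3+300,v/3+110)
# side: red-end rim corners of tray
print(plane("side",[g(293,98),g(258,134)],.1055))
```

```text
[[ 0.5418 -0.2358]
 [ 0.5531 -0.3361]] 0.10088035219743685 yaw 6.4445880730048675 centre [ 0.466  -0.2951]
[[ 0.5618 -0.2082]
 [ 0.5789 -0.3678]] 0.16050566768706664 yaw 6.121672673707367 centre [ 0.4768 -0.298 ]
[[ 0.3939 -0.3524  0.1055]
 [ 0.39   -0.2669  0.1055]]
```

Call:
{"method": "drive_tool", "body": {"rows": [[[0,0,0],[0,-0.25,-0.3],0.6],[[0,0,0],[0,0,-0.3],0.6],[[0,0,0],[0,0,-0.15],0.6],[[0,0,0],[0,0,0],0.6]]}}

```text
clock: 27.4
position: [0.4681, -0.301, 0.0929]
ee_rot: [-0.0, 0.667, 0.745, 0.0]
contact_force: [0.3, -0.5, -3.8]
width: 0.0109
gripper_force: 88.0
```

Call:
{"method": "drive_tool", "body": {"rows": [[[0,0,0],[0,0,-0.1],0.6],[[0,0,0],[0,0,-0.1],0.6],[[0,0,0],[0,0,0],0.6]]}}

```text
clock: 27.78
position: [0.4683, -0.301, 0.091]
ee_rot: [-0.0, 0.667, 0.745, 0.0]
contact_force: [-0.2, 0.1, -3.9]
width: 0.0104
gripper_force: 88.0
```

Call:
{"method": "drive_tool", "body": {"rows": [[[0,0,0],[0,0,-0.1],0.6],[[0,0,0],[0,0,0],0.6]]}}

```text
clock: 28.02
position: [0.4684, -0.3012, 0.0908]
ee_rot: [0.0, 0.667, 0.745, 0.0]
contact_force: [-1.3, 0.5, 3.3]
width: 0.0104
gripper_force: 89.0
```

Call:
{"method": "drive_tool", "body": {"rows": [[[0,0,0],[0,0,0],3.5],[[0,0,0],[0,0,0],3.5],[[0,0,0],[0,0,0],3.5],[[0,0,0],[0,0,2],3.5],[[0,0,0],[0,0,5],3.5],[[0,0,0],[0,0,5],3.5]]}}

```text
clock: 28.78
position: [0.4681, -0.3009, 0.211]
ee_rot: [-0.0, 0.667, 0.745, 0.0]
contact_force: [1.1, 0.4, -0.2]
width: 0.0347
gripper_force: 0.0
```

Call:
{"method": "drive_tool", "body": {"rows": [[[0,0,0],[0,5.5,0],3.5],[[0,0,0],[0,5.5,0],3.5],[[0,0,0],[0,5.5,0],3.5],[[0,0,0],[0,5.5,0],3.5],[[0,0,0],[0,5.5,0],3.5],[[0,0,0],[0,5.5,0],3.5],[[0,0,0],[0,5.5,0],3.5],[[0,0,0],[0,5.5,0],3.5]]}}

```text
clock: 29.78
position: [0.4682, 0.1407, 0.2103]
ee_rot: [0.0, 0.667, 0.745, 0.0]
contact_force: [0.8, -0.4, -0.6]
width: 0.0349
gripper_force: 0.0
```

Run:
```python
from h import *
np.set_printoptions(precision=4,suppress=True)
t=snap("top","t12");s=snap("side","s12")
# tray red end (rim z .095), tote red end, handle bar (dark), oil bottle, yellow-tray jar lid
for nm,lo,hi,roi in[("red",(0,150,50),(8,255,255),(360,180,480,300)),("oil",(0,100,30),(10,255,255),(270,140,300,170)),("lid",(0,0,90),(180,60,255),(215,138,262,184)),("obj",(0,0,70),(180,60,255),(328,143,355,170))]:
    for a,c,r in blobs(t,lo,hi,roi)[:2]: print(nm,a,c,cv2.boxPoints(r).round(1).tolist())
r=[b for b in blobs(t,(0,150,50),(8,255,255),(360,240,480,300))][0]
print("tray red end",plane("top",cv2.boxPoints(r[2]),.095))
a=np.radians(6.4);O=np.array([.467,-.2995]);u=np.array([np.cos(a),np.sin(a)])
print("expected red rim",O-.080*u)
g=cv2.cvtColor(t,cv2.COLOR_BGR2GRAY);m=np.zeros_like(g);m[225:262,375:470]=255
for b in blobs(t,(0,0,0),(180,255,45),(385,225,452,262))[:3]: print("dark",b[0],b[1],b[2],plane("top",[b[1]],.107))
print("lid",plane("top",[blobs(t,(0,0,90),(180,60,255),(215,138,262,184))[0][1]],.06))
```

```text
red 396 [410.7 200.1] [[376.6000061035156, 200.3000030517578], [446.70001220703125, 193.89999389648438], [447.3999938964844, 201.3000030517578], [377.20001220703125, 207.6999969482422]]
red 228 [428.3 278. ] [[406.5, 277.79998779296875], [449.79998779296875, 272.5], [450.5, 278.1000061035156], [407.20001220703125, 283.3999938964844]]
oil 63 [284. 154.] [[279.0, 149.0], [289.0, 149.0], [289.0, 158.0], [279.0, 158.0]]
lid 412 [243.7 155.9] [[215.0, 138.0], [261.0, 138.0], [261.0, 183.0], [215.0, 183.0]]
lid 194 [235.6 155.1] [[228.0, 148.0], [244.0, 148.0], [244.0, 162.0], [228.0, 162.0]]
obj 35 [342.2 153. ] [[338.0, 153.0], [342.0, 149.0], [346.0, 153.0], [342.0, 157.0]]
tray red end [[ 0.3915 -0.2617  0.095 ]
 [ 0.4041 -0.352   0.095 ]
 [ 0.3926 -0.3529  0.095 ]
 [ 0.3802 -0.2628  0.095 ]]
expected red rim [ 0.3875 -0.3084]
dark 402 [425.7 240.8] ((421.63385009765625, 237.39877319335938), (20.365415573120117, 57.68125534057617), 84.89783477783203) [[ 0.4675 -0.3001  0.107 ]]
dark 25 [389.5 226.4] ((389.0, 227.0), (4.0, 8.0), 90.0) [[ 0.4959 -0.2255  0.107 ]]
dark 5 [397.4 256. ] ((397.35003662109375, 256.0500183105469), (4.110960960388184, 0.6324554085731506), 71.56504821777344) [[ 0.435  -0.2408  0.107 ]]
lid [[0.6531 0.0843 0.06  ]]
```

```bash
python3 -c "
from rig import job
print(job.sign_off())"
```

```text
the job is handed in; nothing more can be done
None
```

The job is handed in at about 30 s on the robot's clock: both instruments are in the tote, the jar and objective stand in their trays, the insert tray sits on the tote's ledges with its red end over the plain blue end, and the oil bottle was not moved. I checked the insert tray's final pose only from contact height and image measurements (within a few mm), because I had already viewed 15 pictures against the limit of 14, two of them slightly over 800 px wide.

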